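# Close a pinwheel layer of cartons on a pallet slab

## Task

Finish the layer of cartons on the wooden pallet slab: slide the green-striped and the blue-striped carton off the grey feed boards, without lifting or tipping them, into the two empty places beside the two white-striped cartons, so that all four form a pinwheel (each carton crosswise to its neighbours, a small square hole in the middle). Close them up snug and square, leave the two white-striped cartons where they are on the slab, and do not disturb the bottles; either carton may fill either place.

Things in the scene. Friction and masses are not known exactly. Their poses are not given: they have to be found in the camera images.
- slab: fixed deck, flat, 30 mm high: wooden slab 230 x 230 mm, a grey feed board 230 x 230 at its +y and -y sides; origin under the slab's centre at table level. Carton centres of the finished 214 mm square pinwheel in its frame (x, y, mm): set_near (-44, -63), set_far (44, 63), length along x; empty places (63, -44), (-63, 44), length along y; hole 38 mm square
- set_near: cardboard carton, 126 mm long (its x axis), 88 mm wide (y), 60 mm high, 0.3 to 0.55 kg, too wide for most grippers, white paper tape along the middle of its top, white stripes; origin at the centre of its underside; already in its place on the slab, loose
- set_far: cardboard carton, 126 mm long (its x axis), 88 mm wide (y), 60 mm high, 0.3 to 0.55 kg, too wide for most grippers, white paper tape along the middle of its top, white stripes; origin at the centre of its underside; already in its place on the slab, loose
- carton_green: cardboard carton, 126 mm long (its x axis), 88 mm wide (y), 60 mm high, 0.3 to 0.55 kg, too wide for most grippers, white paper tape along the middle of its top, green stripes; origin at the centre of its underside; starts on one of the feed boards, roughly lengthwise along the deck's y axis and askew
- carton_blue: cardboard carton, 126 mm long (its x axis), 88 mm wide (y), 60 mm high, 0.3 to 0.55 kg, too wide for most grippers, white paper tape along the middle of its top, blue stripes; origin at the centre of its underside; starts on the other feed board, likewise askew
- bottle_green: bystander: loose green bottle standing on the table by the deck, 54 mm across, 95 mm high; origin at the centre of its underside; leave alone
- bottle_white: bystander: loose white bottle standing on the table by the deck, 54 mm across, 95 mm high; origin at the centre of its underside; leave alone
- bottle_red: bystander: loose orange-red bottle standing on the table by the deck, 54 mm across, 95 mm high; origin at the centre of its underside; leave alone
Things that resemble listed ones, but are neither listed nor needed, are in the scene too. What is shaped like the carton_green but turquoise is not meant.

How it is judged:
At the end, for the whole second after the job is handed in: All four cartons lie flat and at rest on the slab in the pinwheel: the two white-striped ones in their own places, the green and the blue one in the two empty places (either in either), each centre within 7 mm of its place along each deck axis and each carton within 4 degrees of square (x of set_near in the frame of slab between -0.051 and -0.037 m and y of set_near in the frame of slab between -0.07 and -0.056 m and z of set_near in the frame of slab between 0.025 and 0.035 m and angle between the x axis of each of set_near, set_far and the x axis of slab, either way round below 0.07 rad and angle between each of set_near, set_far's own z axis and vertical below 0.05 rad and linear speed of each of set_near, set_far below 0.01 m/s and x of set_far in the frame of slab between 0.037 and 0.051 m and y of set_far in the frame of slab between 0.056 and 0.07 m and z of set_far in the frame of slab between 0.025 and 0.035 m and (((x of carton_green in the frame of slab between 0.056 and 0.07 m and y of carton_green in the frame of slab between -0.051 and -0.037 m and z of carton_green in the frame of slab between 0.025 and 0.035 m and angle between the x axis of carton_green and the y axis of slab, either way round below 0.07 rad and angle between carton_green's own z axis and vertical below 0.05 rad and linear speed of carton_green below 0.01 m/s) and (x of carton_blue in the frame of slab between -0.07 and -0.056 m and y of carton_blue in the frame of slab between 0.037 and 0.051 m and z of carton_blue in the frame of slab between 0.025 and 0.035 m and angle between the x axis of carton_blue and the y axis of slab, either way round below 0.07 rad and angle between carton_blue's own z axis and vertical below 0.05 rad and linear speed of carton_blue below 0.01 m/s)) or ((x of carton_blue in the frame of slab between 0.056 and 0.07 m and y of carton_blue in the frame of slab between -0.051 and -0.037 m and z of carton_blue in the frame of slab between 0.025 and 0.035 m and angle between the x axis of carton_blue and the y axis of slab, either way round below 0.07 rad and angle between carton_blue's own z axis and vertical below 0.05 rad and linear speed of carton_blue below 0.01 m/s) and (x of carton_green in the frame of slab between -0.07 and -0.056 m and y of carton_green in the frame of slab between 0.037 and 0.051 m and z of carton_green in the frame of slab between 0.025 and 0.035 m and angle between the x axis of carton_green and the y axis of slab, either way round below 0.07 rad and angle between carton_green's own z axis and vertical below 0.05 rad and linear speed of carton_green below 0.01 m/s)))); the robot touches nothing.
It fails at once if a carton is lifted more than 15 mm off the deck, or tipped more than about 14 degrees (height (world z) of any of set_near, set_far, carton_green, carton_blue above 0.045 m or angle between any of set_near, set_far, carton_green, carton_blue's own z axis and vertical above 0.25 rad).
It fails at once if a bottle is moved more than 20 mm or knocked over (distance of any of bottle_green, bottle_white, bottle_red from where it was at the start of the episode above 0.02 m or angle between any of bottle_green, bottle_white, bottle_red's own z axis and vertical above 0.3 rad).
It also fails if it takes over 70 s, if anything falls off the work surface, if the arm or the gripper's body presses on something with over 40 N, if the wrist force passes 120 N, or if a joint passes its speed limit or range.

## Robot

A 6-joint arm with a two-finger parallel gripper is mounted at the origin on the work surface. World frame = base frame: x ahead of the robot, y to its left, z up, the work surface at z = 0. Lengths are in m, angles in rad, forces in N, time in s.
With the tool pointing down it reaches from about 0.375 to 0.825 m from the base axis. Payload 5.5 kg.
Tool frame: the origin (TCP) lies at the very end of the fingers, on their centre line; the grasp point (between the pads) lies hold_point_z behind it (hold_point_z is the distance from the TCP to the grasp point, in m); z points along the fingers, y is the direction in which the jaws open and shut (so a half turn about z gives the same grasp; the last joint's range is limited). The gripper opens to 85 mm and grips with 20 to 120 N. Pads are 22 mm wide; open, the fingers measure 114 mm over their backs; the gripper's body (76 mm by 85 mm) begins 54 mm behind the grasp point. The pads swing forward as they close: fully open they stand 13 mm farther back than shut.
Start: joints at [1.182, 0.314, -0.047, 1.21, 0, 1.571], TCP at [0.227, 0.555, 0.231] pointing down, gripper open.
Joint ranges: [-2.67, 2.67], [-0.69, 1.73], [-1.03, 1.25], [-2.08, 2.16], [-1.42, 1.45], [-3.14, 3.14]. Speed limits (rad/s): [2.39, 2.39, 3.01, 3.14, 3.14, 3.14].

## Interface

Orientations are given as a rotation vector (axis times angle).
In Python, from plant import read_state, snapshot, camera_params, sign_off, hold_point_z gives the robot as it stands. The module is installed in compiled form; this text tells all that it offers.
- The arm moves only by the tool servo_tool, never from a script. Its argument "moves" is one flat list of numbers, 7 for each row, row after row: the finger opening in mm, from 0 to 85.4, then the shift along the world's x, y, z in mm, then the turn, a rotation vector about the world's x, y, z in degrees. In form: [gripper, dx, dy, dz, rx, ry, rz, gripper, dx, dy, dz, rx, ry, rz, ...]. A call has 1 to 8 rows; each row shifts and turns the pose as measured when the row begins; what a row does not reach is not made up. A row lasts 1/8 s, in which the tool goes at most 62.5 mm and 10.7 degrees, less where a joint would pass 70% of its speed; a pose out of reach is approached as far as the arm can. A call with a gripper value outside its range is refused whole. The fingers move at their own pace and stop on an object; "grip_force" is the grip in N (left out, the last holds). Time passes only in rows, so rows that do not move let the fingers close. It gives the time, the measured TCP pose, the force and the opening at its end, in the units of the state.
- read_state(): the state, without advancing time (a new reading comes with each control period).
- snapshot(name): name is "side" or "top"; returns the picture (400x640x3 uint8, red, green, blue); there is no depth.
- camera_params(name): a dict with "K" (3x3 intrinsics, pixels), "extrinsics" (4x4, takes a point from world to camera coordinates). Camera axes: x right, y up, looking along -z (the intrinsics and any distortion apply to the point x, -y, -z); pixel columns grow to the right and rows downward; lengths in m; the calibration is good to about 2 mm. A picture is of the moment at which its call begins. camera_params takes no time and is no camera call.
- sign_off(): hands the job in, once; it reports no verdict.
The state is a dict: "t": time; "q": joint angles; "qd": joint speeds; "joint_torque": joint torques, N m; "ee_pos": TCP position; "tool_rot": TCP orientation; "contact_force": force on the tool from outside, world axes, zero at the start; "wrist_torque": the same for the moment, N m; "grip_width": opening from 0.0 (shut) to 1.0 (fully open).
Only numpy, scipy, OpenCV 4.12 (cv2) and the standard library are available. Lean on these libraries where they do the work, as an engineer would, in place of code of your own. Each camera call takes 0.05 s, during which the arm holds its last target.

## Working session

There is one attempt and no reset: what is moved stays moved. The work goes in short steps, Python scripts to look and compute and a tool call to move; the robot and the scene stay as the last step left them, time stands still between calls to the robot, and variables do not carry over. Pictures are saved under pics/ and viewed, and the job is handed in when it is done.

Besides the shell and the picture viewer there is one more tool, called after ">>>" in YAML: its name, and indented under it one key for each argument. servo_tool: Moves the arm, as the interface text tells. Its arguments: {"type":"object","properties":{"moves":{"type":"array"},"grip_force":{"type":"number"}},"required":["moves"]}

```bash
mkdir -p pics
python3 - <<'E'
from plant import *
import cv2,numpy as np
np.set_printoptions(precision=4,suppress=True)
print(read_state());print(hold_point_z)
for n in("side","top"):
    im=snapshot(n);cv2.imwrite(f"pics/{n}0.png",cv2.cvtColor(im,cv2.COLOR_RGB2BGR));print(camera_params(n))
E
```

```text
{'t': 0.0, 'q': array([ 1.182 ,  0.3142, -0.0481,  1.2102,  0.    ,  1.5708]), 'qd': array([-0.0016, -0.0001, -0.0001,  0.0007,  0.0009, -0.0004]), 'joint_torque': array([  0.0017, -53.9591,  33.9751,   0.0194,   0.    ,  -0.    ]), 'ee_pos': array([0.2272, 0.5547, 0.2304]), 'tool_rot': array([-0.6068, -3.0821,  0.0026]), 'contact_force': array([-0.476 , -0.9487, -0.3864]), 'wrist_torque': array([0.0733, 0.0305, 0.0129]), 'grip_width': 0.9999659250254271}
0.0187
{'K': array([[385.4216,   0.    , 316.1064],
       [  0.    , 385.4216, 203.606 ],
       [  0.    ,   0.    ,   1.    ]]), 'extrinsics': array([[ 0.809 , -0.5878, -0.0007, -0.4034],
       [ 0.3441,  0.4727,  0.8113, -0.2225],
       [-0.4766, -0.6566,  0.5846, -1.0245],
       [ 0.    ,  0.    ,  0.    ,  1.    ]])}
{'K': array([[425.7692,   0.    , 318.8841],
       [  0.    , 425.7692, 198.8976],
       [  0.    ,   0.    ,   1.    ]]), 'extrinsics': array([[ 0.0267, -0.9996,  0.0059, -0.0111],
       [ 0.9926,  0.0272,  0.1187, -0.5295],
       [-0.1188,  0.0027,  0.9929, -1.2294],
       [ 0.    ,  0.    ,  0.    ,  1.    ]])}
```

View pics/top0.png

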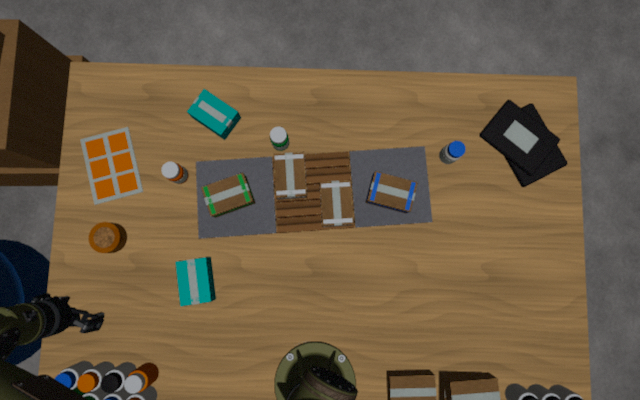

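View pics/side0.png

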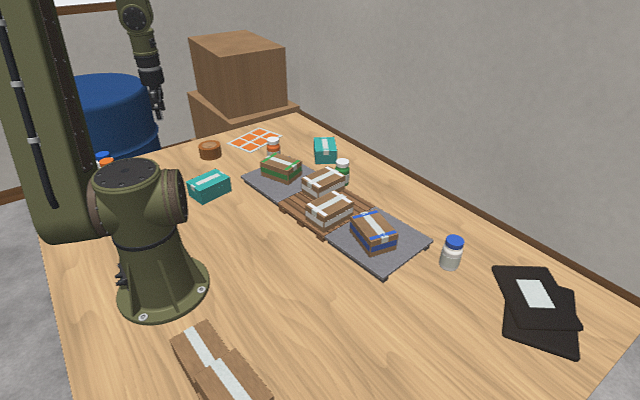

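```bash
cat > h.py <<'E'
from plant import *
import cv2,numpy as np
np.set_printoptions(precision=4,suppress=True)
def cam(n):
    p=camera_params(n);return p["K"],p["extrinsics"]
def proj(n,P):
    K,E=cam(n);P=np.atleast_2d(P);c=P@E[:3,:3].T+E[:3,3];c=c*[1,-1,-1]
    u=c@K.T;return u[:,:2]/u[:,2:]
def unproj(n,uv,z):
    K,E=cam(n);uv=np.atleast_2d(uv);r=np.c_[uv,np.ones(len(uv))]@np.linalg.inv(K).T*[1,-1,-1]
    R=E[:3,:3];d=r@R;o=-R.T@E[:3,3];s=(z-o[2])/d[:,2];return o+d*s[:,None]
def snap(n,f):
    im=cv2.cvtColor(snapshot(n),cv2.COLOR_RGB2BGR);cv2.imwrite(f"pics/{f}.png",im);return im
def crop(im,x,y,w,h,s,f):
    cv2.imwrite(f"pics/{f}.png",cv2.resize(im[y:y+h,x:x+w],None,fx=s,fy=s,interpolation=cv2.INTER_CUBIC))
E
python3 - <<'E'
from h import *
im=cv2.imread("pics/top0.png");crop(im,190,110,130,130,6,"c1");crop(im,180+90,120,130,130,6,"c1"); crop(im,190,140,130,100,6,"c1");crop(im,310,140,130,100,6,"c2")
im=cv2.imread("pics/side0.png");crop(im,235,130,200,150,4,"c3")
E
```

```text
(no output)
```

View pics/c1.png

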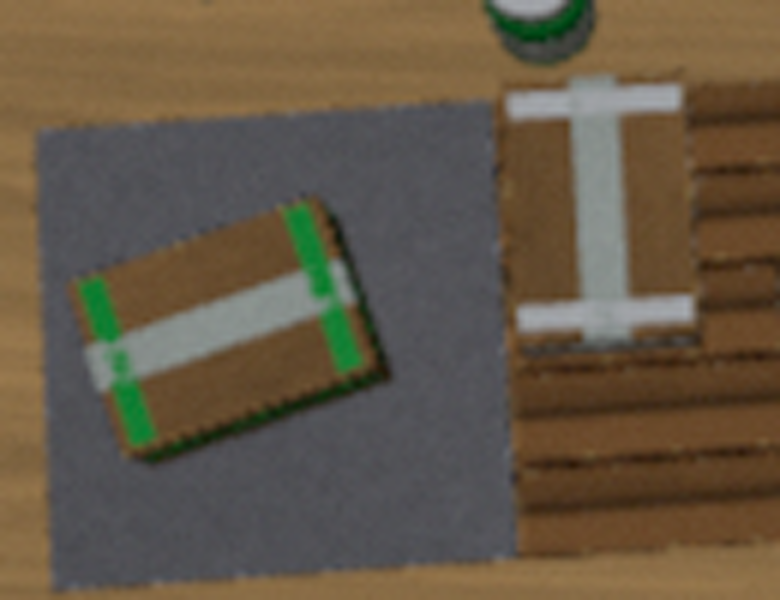

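View pics/c2.png

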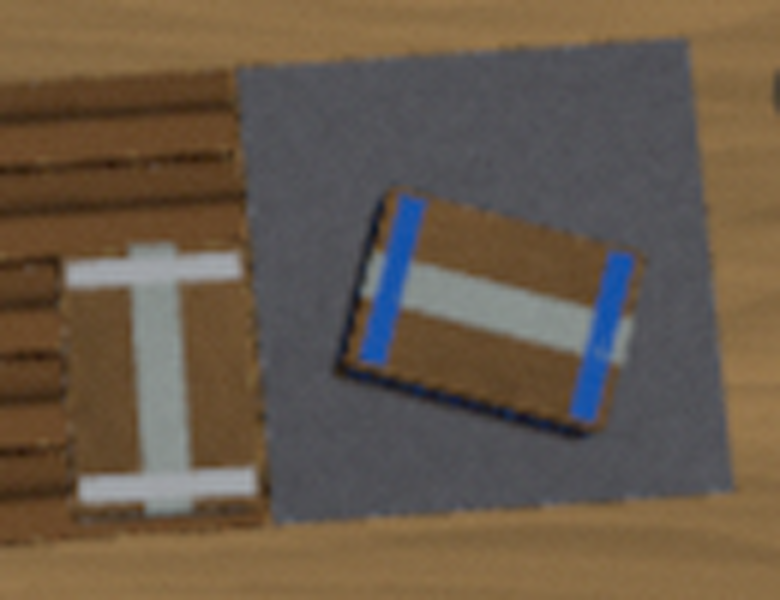

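View pics/c3.png

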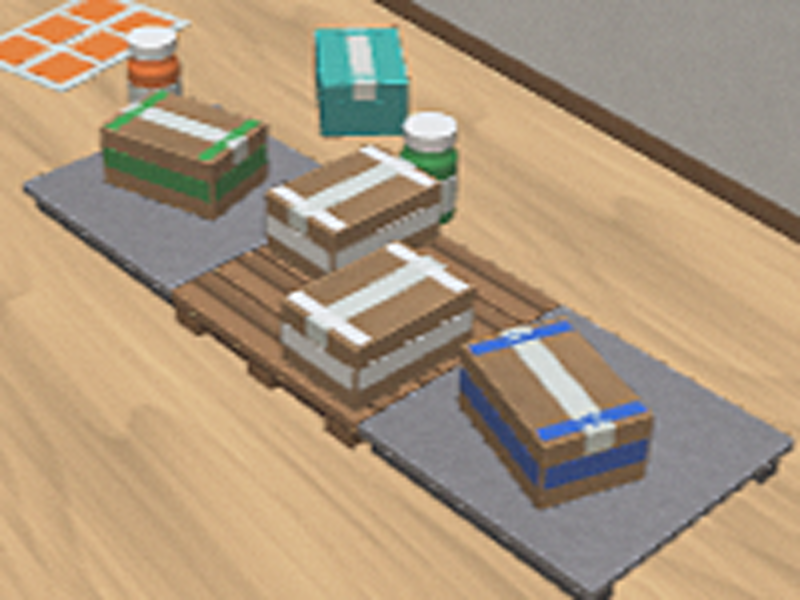

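```bash
cat >> h.py <<'E'
def fitbox(n,uv,z,L=.126,W=.088):
    # uv corners order; fit rigid LxW rectangle; returns centre, yaw of long axis
    P=unproj(n,uv,z)[:,:2];c=P.mean(0);return P
E
python3 - <<'E'
from h import *
f=lambda p,ox,oy:(np.array(p,float)+.5)/6-.5+[ox,oy]
deck=np.vstack([f([(38,129),(52,590),(497,100),(516,557)],190,140),f([(240,67),(270,525),(687,38),(733,492)],310,140)])
D=unproj("top",deck,.03);print(D)
from scipy.optimize import least_squares
M=np.array([(115,345),(-115,345),(115,115),(-115,115),(115,-115),(-115,-115),(115,-345),(-115,-345)])/1000
def T(p,M): c,s=np.cos(p[2]),np.sin(p[2]);return M@np.array([[c,s],[-s,c]])+p[:2]
r=least_squares(lambda p:(T(p,M)-D[:,:2]).ravel(),[.55,0,0]);print("deck",r.x,r.fun.reshape(-1,2)*1000)
d=r.x
for n,o,q in [("green",190,[(72,282),(318,200),(378,372),(135,458)]),("blue",310,[(393,190),(648,255),(603,432),(342,370)]),("far",190,[(502,85),(687,75),(697,333),(517,345)]),("near",310,[(62,262),(245,250),(260,515),(78,525)])]:
    P=unproj("top",f(q,o,140),.09)[:,:2]
    print(n,np.linalg.norm(P-np.roll(P,-1,0),axis=1)*1000)
    hx,hy=(.044,.063) if n in("green","blue") else (.063,.044)
    m=np.array([(hx,hy),(hx,-hy),(-hx,-hy),(-hx,hy)])
    r=least_squares(lambda p:(T(p,m)-P).ravel(),[*P.mean(0),0])
    c,s=np.cos(d[2]),np.sin(d[2]);R=np.array([[c,-s],[s,c]])
    print(r.x,abs(r.fun).max()*1000,"deckframe",(r.x[:2]-d[:2])@R*1000,np.degrees(r.x[2]-d[2]))
for n,uv,in[("gb",(279,132)),("red",(170,169)),("white",(456,148))]:
    print(n,unproj("top",uv,.095))
E
```

```text
[[ 0.6337  0.3741  0.03  ]
 [ 0.4051  0.3533  0.03  ]
 [ 0.6548  0.146   0.03  ]
 [ 0.4273  0.1277  0.03  ]
 [ 0.6781 -0.0851  0.03  ]
 [ 0.4492 -0.104   0.03  ]
 [ 0.6993 -0.3095  0.03  ]
 [ 0.4716 -0.3315  0.03  ]]
deck [0.5524 0.0214 0.0949] [[ 0.5225  1.6264]
 [ 0.0957  0.6042]
 [ 1.1745  0.7294]
 [-0.2694 -2.7375]
 [-0.38    2.9228]
 [-0.3924  0.0124]
 [ 0.2237 -1.7057]
 [-0.9746 -1.452 ]]
green [121.5596  87.229  119.8545  89.1422]
[0.529  0.2625 0.3715] 3.5034186459161343 deckframe [ -0.451  242.2309] 15.84713431374167
blue [124.297   87.3275 125.6777  89.6661]
[ 0.5495 -0.2039 -0.2289] 1.8794725018196345 deckframe [ -24.187  -224.0315] -18.550464617477726
far [ 88.2214 124.1148  84.8567 125.0787]
[0.5906 0.0882 0.0844] 1.794623183937305 deckframe [44.339  62.8882] -0.597201152299985
near [ 86.783  125.4765  85.1927 124.432 ]
[ 0.5092 -0.0465  0.0826] 1.596596464854827 deckframe [-49.4167 -63.4897] -0.7005219150315819
gb [[0.7118 0.1228 0.095 ]]
red [[0.5957 0.4268 0.095 ]]
white [[ 0.6792 -0.3844  0.095 ]]
```

```bash
cat >> h.py <<'E'
from scipy.spatial.transform import Rotation as Ro
DX,DY,DA=.5523,.0212,.093
c_,s_=np.cos(DA),np.sin(DA);RD=np.array([[c_,-s_],[s_,c_]])
def w2d(p): return (np.array(p)[...,:2]-[DX,DY])@RD*1000
def d2w(p): return np.array(p)/1000@RD.T+[DX,DY]
def st():
    s=read_state();R=Ro.from_rotvec(s["tool_rot"]).as_matrix()
    th=np.degrees(np.arctan2(R[1,1],R[0,1])-DA)
    print("t%.2f deck"%s["t"],w2d(s["ee_pos"]).round(1),"z%.1f"%(s["ee_pos"][2]*1e3),"toolY deck deg %.1f"%th,"F",(RD.T@s["contact_force"][:2]).round(1),s["contact_force"][2].round(1),"tilt deg",np.degrees(R[:2,2]).round(1),"q6 %.2f"%s["q"][5],"g%.2f"%s["grip_width"])
    return s,th
def plan(x,y,z,ang):
    s,th=st();w=d2w([x,y]);d=np.r_[w*1e3,z]-s["ee_pos"]*1e3
    a=(ang-th+90)%180-90
    print("move",d.round(1),"rz %.1f"%a)
E
python3 - <<'E'
from h import *
plan(66,262,200,106)
E
```

```text
t0.10 deck [-274.1  561.4] z230.5 toolY deck deg 62.4 F [0.7 0.7] 0.2 tilt deg [-0.  -0.1] q6 1.57 g1.00
move [ 366.4 -266.5  -30.5] rz 43.6
```

>>> servo_tool:
  moves: [80, 47, -34, 0, 0, 0, 6, 80, 47, -34, 0, 0, 0, 6, 80, 47, -34, 0, 0, 0, 6, 80, 47, -34, 0, 0, 0, 6, 80, 47, -34, 0, 0, 0, 6, 80, 47, -34, 0, 0, 0, 6, 80, 47, -34, 0, 0, 0, 6, 80, 47, -34, 0, 0, 0, 6]

```text
t: 1.1
ee_pos: [0.6086, 0.2751, 0.2269]
tool_rot: [0.755, -3.046, 0.006]
contact_force: [-0.1, 1.4, 0.2]
grip_width: 0.935
```

Run:
```python
from h import *
plan(66,262,46,106)
```

```text
t1.10 deck [ 79.6 247.6] z226.9 toolY deck deg 112.5 F [0.  1.4] 0.2 tilt deg [-0.1 -0.3] q6 -0.06 g0.94
move [ -14.9   13.1 -180.9] rz -6.5
```

>>> servo_tool:
  moves: [80, -12, 10, -30, 0, 0, -5, 80, -3, 3, -50, 0, 0, -1, 80, 0, 0, -50, 0, 0, 0, 80, 0, 0, -40, 0, 0, 0, 80, 0, 0, -10, 0, 0, 0]

```text
t: 1.72
ee_pos: [0.5971, 0.2832, 0.0407]
tool_rot: [0.578, -3.085, 0.007]
contact_force: [-0.6, -0.3, 0.1]
grip_width: 0.934
```

Run:
```python
from h import *
plan(66,262,46,106)
```

```text
t1.73 deck [ 68.9 256.7] z40.7 toolY deck deg 105.9 F [-0.6 -0.2] 0.1 tilt deg [-0.1 -0.3] q6 0.07 g0.93
move [-3.4  5.   5.3] rz 0.1
```

>>> servo_tool:
  moves: [80, -6, 1, 0, 0, 0, 0, 80, -6, 0, 0, 0, 0, 0, 80, -8, 0, 0, 0, 0, -1, 80, -8, -1, 0, 0, 0, -2, 80, -8, -1, 0, 0, 0, -2, 80, -8, -1, 0, 0, 0, -2]

```text
t: 2.48
ee_pos: [0.5572, 0.2838, 0.0491]
tool_rot: [-0.378, 3.107, -0.004]
contact_force: [2.8, -0.6, -1.2]
grip_width: 0.937
```

Run:
```python
from h import *
plan(-12,257,40,90)
im=snap("top","t1");crop(im,190,140,130,100,6,"c4")
```

```text
t2.48 deck [ 29.2 261. ] z49.1 toolY deck deg 98.6 F [ 2.7 -0.8] -1.2 tilt deg [ 0.7 -0. ] q6 0.23 g0.94
move [-40.7  -7.8  -9.1] rz -8.6
```

View pics/c4.png

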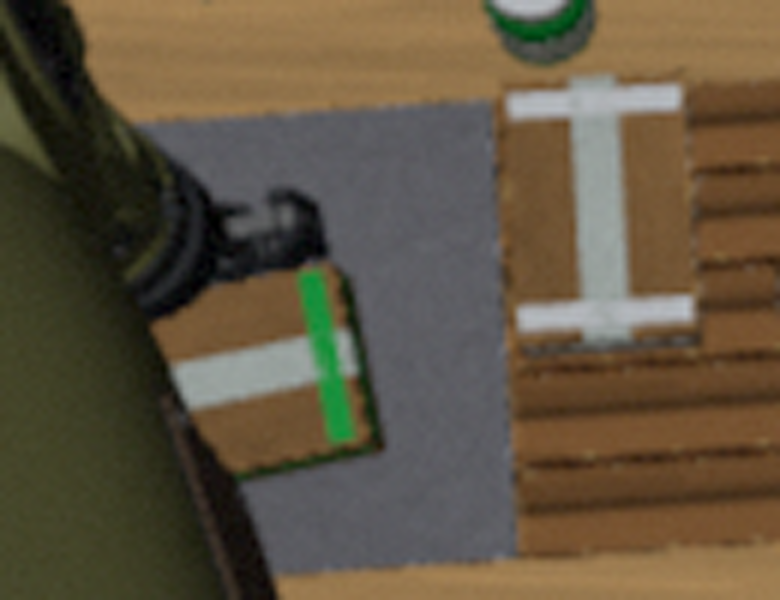

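>>> servo_tool:
  moves: [80, -8, -1, -3, 0, 0, -2, 80, -8, -1, -3, 0, 0, -2, 80, -8, -1, -3, 0, 0, -2, 80, -8, -1, -2, 0, 0, -2, 80, -6, -1, -2, 0, 0, -1, 80, -2, 0, -1, 0, 0, 0]

```text
t: 3.28
ee_pos: [0.5297, 0.2822, 0.0481]
tool_rot: [-0.124, 3.095, 0.0]
contact_force: [3.3, -2.0, 1.3]
grip_width: 0.937
```

Run:
```python
from h import *
plan(-12,257,40,90)
im=snap("top","t2");crop(im,190,140,130,100,6,"c5")
```

```text
t3.27 deck [  1.7 262. ] z48.1 toolY deck deg 89.2 F [ 3.1 -2.3] 1.3 tilt deg [2.5 0.1] q6 0.42 g0.94
move [-13.2  -6.3  -8.1] rz 0.8
```

View pics/c5.png

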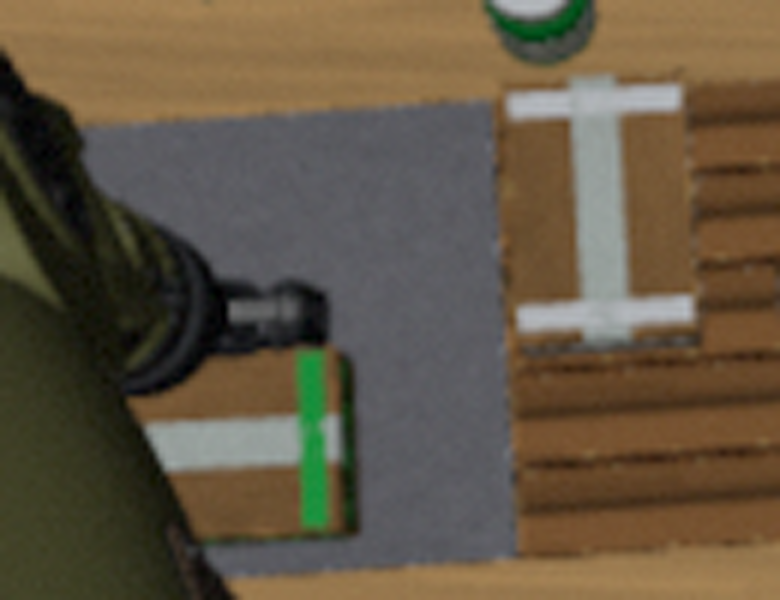

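Run:
```python
from h import *
f=lambda p,ox,oy:(np.array(p,float)+.5)/6-.5+[ox,oy]
print(w2d(unproj("top",f([(312,349),(314,529),(300,439),(325,439)],190,140),.09)).round(1))
# far carton bands
print(w2d(unproj("top",f([(594,100),(604,314),(507,103),(682,98),(518,319),(692,308)],190,140),.09)).round(1))
```

```text
[[-13.6 202.5]
 [-98.2 205.3]
 [-55.7 210. ]
 [-56.4 198.3]]
[[ 96.9  63.3]
 [ -6.   64.5]
 [ 98.2 104.7]
 [ 95.2  21.4]
 [ -5.7 105.1]
 [ -5.9  23. ]]
```

>>> servo_tool:
  moves: [80, -5, -1, -3, 0, 1, 1, 80, -5, -1, -2, 0, 1, 0.5, 80, -3, 0, -2, 0, 0.5, 0]

```text
t: 3.7
ee_pos: [0.5226, 0.2836, 0.0449]
tool_rot: [-0.169, 3.127, 0.014]
contact_force: [5.3, -1.3, 3.9]
grip_width: 0.936
```

Run:
```python
from h import *
plan(-9,257,40,90)
```

```text
t3.70 deck [ -5.2 264. ] z44.9 toolY deck deg 90.8 F [ 5.1 -1.8] 3.9 tilt deg [0.6 0.5] q6 0.39 g0.94
move [-3.1 -7.3 -4.9] rz -0.8
```

>>> servo_tool:
  moves: [80, -5, -1, -1, 0, 0, -1, 80, 8, 1, 0, 0, 0, 0, 80, 25, 3, 40, 0, 0, 0, 50, 0, 20, 50, 0, 0, -10, 50, -10, 40, 20, 0, 0, -10, 50, -40, 30, 0, 0, 0, -10, 50, -40, 10, 0, 0, 0, -10, 50, 0, 0, 0, 0, 0, -10]

```text
t: 4.7
ee_pos: [0.4547, 0.3891, 0.1525]
tool_rot: [-1.233, -2.885, -0.01]
contact_force: [1.7, 0.5, -0.3]
grip_width: 0.581
```

Run:
```python
from h import *
plan(-66,350,42,0)
```

```text
t4.70 deck [-63.  375.3] z152.5 toolY deck deg 38.4 F [1.7 0.4] -0.3 tilt deg [-0.1  0.4] q6 1.51 g0.58
move [  -0.6  -25.5 -110.5] rz -38.4
```

>>> servo_tool:
  moves: [50, 0, -4, 0, 0, 0, -10, 50, 0, -4, 0, 0, 0, -10, 50, 0, -4, -30, 0, 0, -9, 50, 0, -4, -40, 0, 0, -7, 50, 0, -3, -25, 0, 0, 0]

```text
t: 5.32
ee_pos: [0.4511, 0.3711, 0.054]
tool_rot: [-2.08, -2.341, -0.005]
contact_force: [0.0, 0.0, -0.6]
grip_width: 0.588
```

Run:
```python
from h import *
plan(-66,350,42,0)
im=snap("top","t3");crop(im,190,140,130,100,6,"c6")
```

```text
t5.33 deck [-68.3 357.8] z54.0 toolY deck deg 1.4 F [0. 0.] -0.6 tilt deg [-0.3  0.5] q6 2.14 g0.59
move [  3.   -7.5 -12. ] rz -1.4
```

View pics/c6.png

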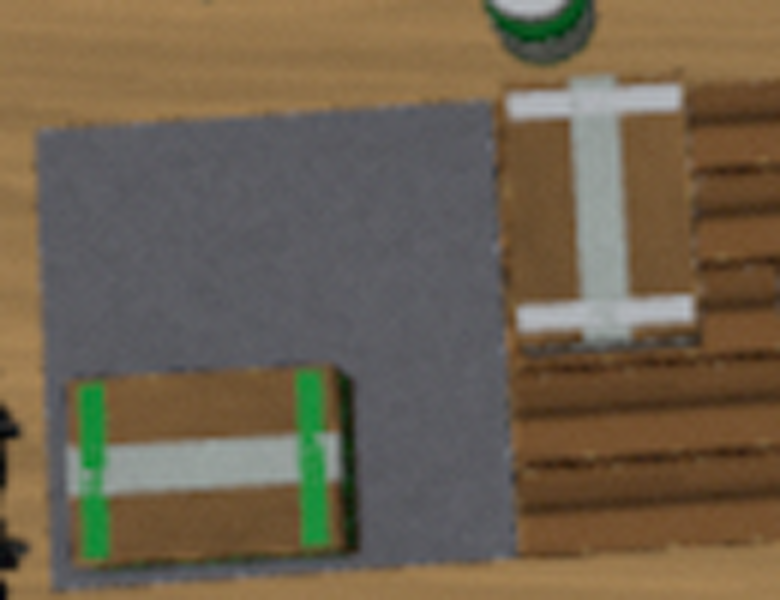

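```bash
cat >> h.py <<'E'
def box(a,b,ox,oy=140):
    q=(np.array([a,b],float)+.5)/6-.5+[ox,oy];P=w2d(unproj("top",q,.09));d=P[0]-P[1]
    print("centre",P.mean(0).round(1),"sep(103) %.1f"%np.linalg.norm(d),"dir deg %.1f"%np.degrees(np.arctan2(d[1],d[0])))
E
python3 - <<'E'
from h import *
box((93,470),(312,459),190)
plan(-70,260,38,0)
E
```

```text
centre [-64.6 255.9] sep(103) 102.3 dir deg 89.1
t5.38 deck [-70.  356.3] z50.9 toolY deck deg 1.4 F [-1.  -0.9] -1.3 tilt deg [-0.5  0.3] q6 2.13 g0.59
move [  9.  -95.9 -12.9] rz -1.4
```

>>> servo_tool:
  moves: [50, 5, -10, -6, 0, 0, -1.5, 50, 1, -12, -3, 0, 0, 0, 50, 0.8, -12, -1, 0, 0, 0, 50, 0.8, -12, -1, 0, 0, 0, 50, 0.8, -12, -1, 0, 0, 0, 50, 0.8, -12, -1, 0, 0, 0, 50, 0.8, -12, -1, 0, 0, 0, 50, 0, -2, 0, 0, 0, 0]

```text
t: 6.38
ee_pos: [0.4622, 0.2831, 0.0399]
tool_rot: [-2.108, -2.311, -0.01]
contact_force: [-0.1, 3.0, -0.4]
grip_width: 0.587
```

Run:
```python
from h import *
plan(-66,119,40,0)
im=snap("top","t4");crop(im,190,140,130,100,6,"c7")
```

```text
t6.38 deck [-65.4 269.1] z39.9 toolY deck deg -0.1 F [0.2 3. ] -0.4 tilt deg [-0.3  0.8] q6 2.02 g0.59
move [  13.3 -149.5    0.1] rz 0.1
```

View pics/c7.png

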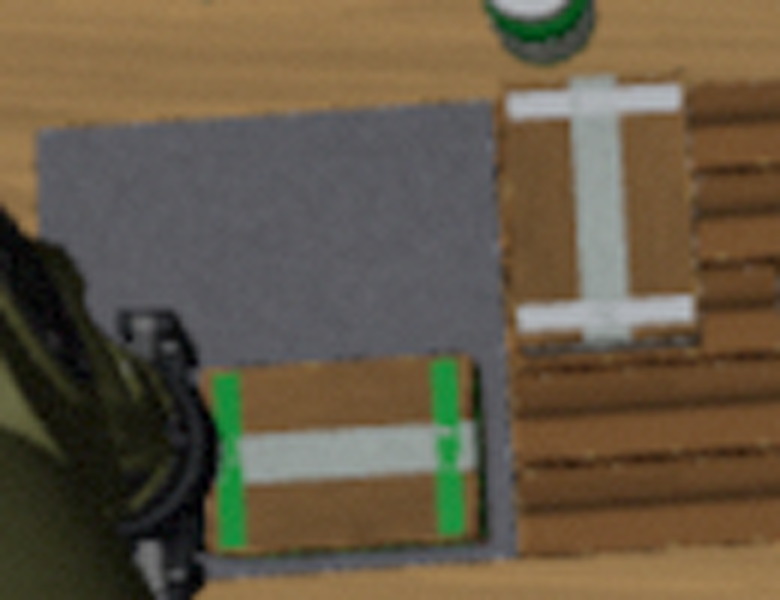

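Run:
```python
from h import *
box((228,460),(448,448),190)
```

```text
centre [-63.9 192.5] sep(103) 102.9 dir deg 89.4
```

>>> servo_tool:
  moves: [50, -1.5, -7, 0, 0, 0, 0, 50, -1.5, -7, 0, 0, 0, 0, 50, -1, -3, 0, 0, 0, 0]

```text
t: 6.8
ee_pos: [0.4582, 0.2655, 0.0397]
tool_rot: [-2.108, -2.312, -0.01]
contact_force: [1.4, 4.5, 1.2]
grip_width: 0.586
```

Run:
```python
from h import *
plan(-66,119,40,0)
im=snap("top","t5");crop(im,190,140,130,100,6,"c8")
```

```text
t6.80 deck [-71. 252.] z39.7 toolY deck deg -0.0 F [1.8 4.4] 1.2 tilt deg [-0.3  0.8] q6 1.99 g0.59
move [  17.3 -132.     0.3] rz 0.0
```

View pics/c8.png

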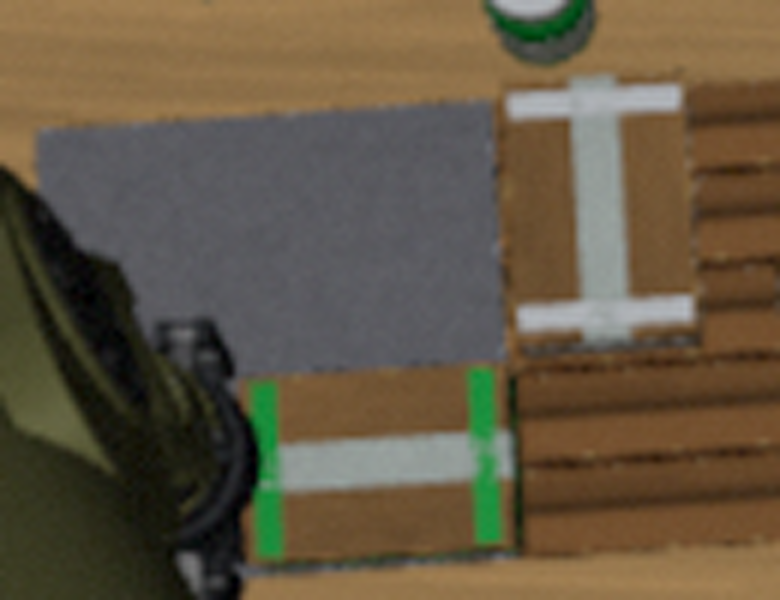

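>>> servo_tool:
  moves: [50, 1.5, -14, 0, 0, 0, 0, 50, 1.5, -14, 0, 0, 0, 0, 50, 1.5, -14, 0, 0, 0, 0, 50, 1.5, -14, 0, 0, 0, 0, 50, 1.5, -14, 0, 0, 0, 0, 50, 1.5, -14, 0, 0, 0, 0, 50, 1.5, -14, 0, 0, 0, 0, 50, 0.5, -6, 0, 0, 0, 0]

```text
t: 7.85
ee_pos: [0.4685, 0.1547, 0.0396]
tool_rot: [-2.107, -2.311, -0.008]
contact_force: [-0.9, 4.7, 1.4]
grip_width: 0.583
```

Run:
```python
from h import *
plan(-66,121.5,40,0)
im=snap("top","t6");crop(im,230,140,130,100,6,"c9")
```

```text
t7.85 deck [-71.  140.7] z39.6 toolY deck deg -0.0 F [-0.5  4.8] 1.4 tilt deg [-0.4  0.8] q6 1.79 g0.58
move [  6.8 -18.6   0.4] rz 0.0
```

View pics/c9.png

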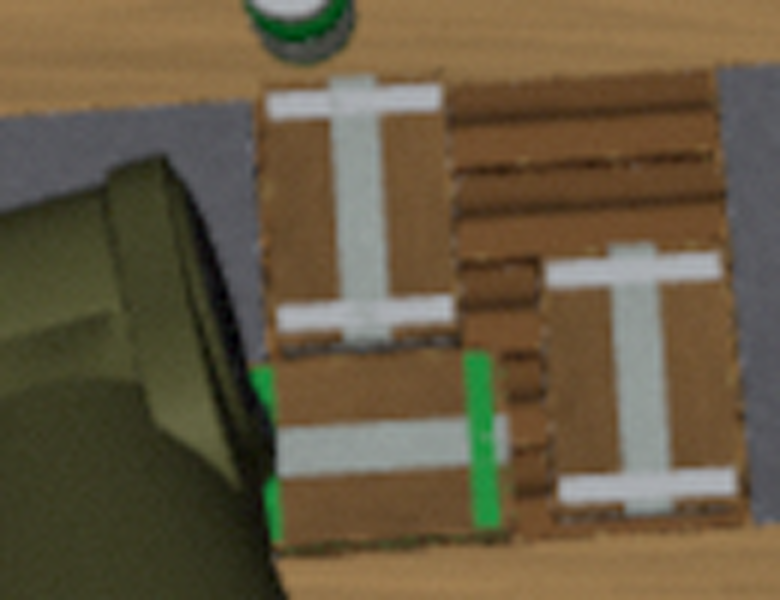

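>>> servo_tool:
  moves: [50, 1, -6, 0, 0, 0, 0, 50, 1, -5, 0, 0, 0, 0, 50, 1, -3, 0, 0, 0, 0, 50, 0, -1, 0, 0, 0, 0]

```text
t: 8.4
ee_pos: [0.4713, 0.1389, 0.0395]
tool_rot: [-2.106, -2.311, -0.007]
contact_force: [-1.1, 3.8, 0.9]
grip_width: 0.585
```

Run:
```python
from h import *
plan(-66,121.5,40,0)
im=snap("top","t7");crop(im,230,140,130,100,6,"c10")
```

```text
t8.40 deck [-69.8 124.7] z39.5 toolY deck deg -0.0 F [-0.8  3.9] 0.9 tilt deg [-0.5  0.8] q6 1.75 g0.59
move [ 4.  -2.8  0.5] rz 0.0
```

View pics/c10.png

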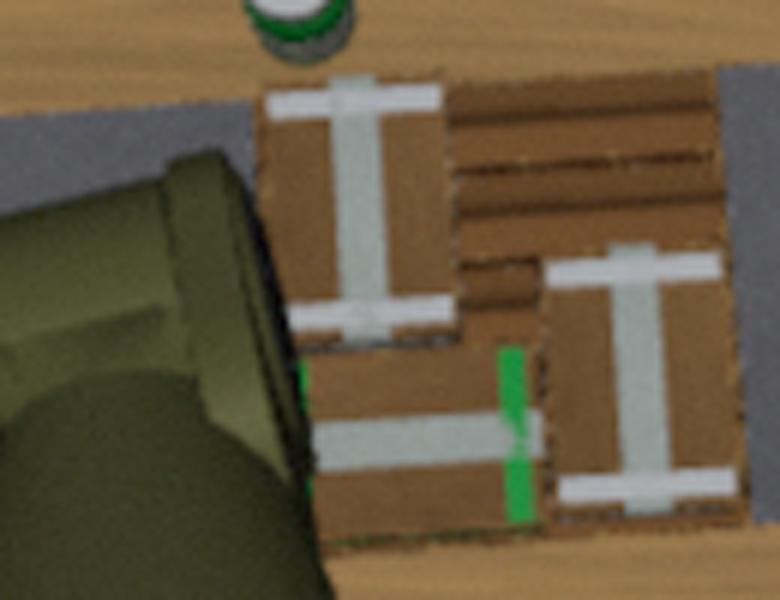

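>>> servo_tool:
  moves: [50, 0, -2, 0, 0, 0, 0, 50, 0, -1, 0, 0, 0, 0]

```text
t: 8.7
ee_pos: [0.4713, 0.1359, 0.0394]
tool_rot: [-2.105, -2.312, -0.007]
contact_force: [0.7, 4.0, 2.4]
grip_width: 0.584
```

Run:
```python
from h import *
plan(-66,121.5,40,0)
```

```text
t8.70 deck [-70.  121.7] z39.4 toolY deck deg 0.0 F [1.1 4. ] 2.4 tilt deg [-0.5  0.8] q6 1.75 g0.58
move [4.  0.1 0.6] rz -0.0
```

>>> servo_tool:
  moves: [50, -1, 12, 0, 0, 0, 0, 50, -2, 20, 10, 0, 0, 0, 50, 0, 0, 50, 0, 0, 0, 80, 0, 0, 50, 0, 0, 0, 80, 0, -45, 30, 0, 0, -9, 80, 0, -60, 0, 0, 0, -10, 80, 0, -60, 0, 0, 0, 0, 80, 0, -60, 0, 0, 0, 0]

```text
t: 9.7
ee_pos: [0.4663, -0.0601, 0.1827]
tool_rot: [-2.466, -1.934, 0.002]
contact_force: [-0.0, 0.0, -0.5]
grip_width: 0.937
```

Run:
```python
from h import *
plan(-92,-201,150,71.5)
im=snap("top","t8");crop(im,230,140,130,100,6,"c11")
```

```text
t9.70 deck [-93.2 -73. ] z182.7 toolY deck deg -19.1 F [-0.  0.] -0.5 tilt deg [-0.3  0.3] q6 1.68 g0.94
move [  13.1 -127.4  -32.7] rz -89.4
```

View pics/c11.png

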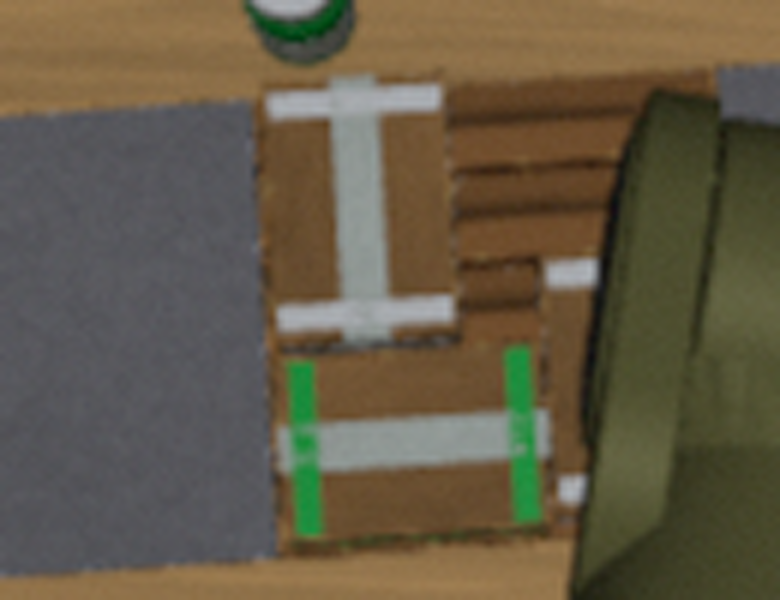

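>>> servo_tool:
  moves: [80, 0, -20, 0, 0, 0, 10.5, 80, 0, -30, 0, 0, 0, 10.5, 80, 5, -30, 0, 0, 0, 10.5, 80, 5, -20, 0, 0, 0, 10.5, 80, 0, -15, 0, 0, 0, 10.5, 80, 0, 0, 0, 0, 0, 10.5, 80, 0, 0, 0, 0, 0, 10.5, 80, 0, 0, -20, 0, 0, 10.5]

```text
t: 10.75
ee_pos: [0.4749, -0.1875, 0.1612]
tool_rot: [0.498, 3.099, -0.027]
contact_force: [-0.5, 0.6, -0.7]
grip_width: 0.937
```

Run:
```python
from h import *
box((304,449),(522,434),230)
plan(-92,-201,42,71.5)
```

```text
centre [-67.7  45.1] sep(103) 102.3 dir deg 90.2
t10.75 deck [ -96.5 -200.6] z161.2 toolY deck deg 66.4 F [-0.4  0.6] -0.7 tilt deg [-0. -1.] q6 -0.05 g0.94
move [   4.5    0.1 -119.2] rz 5.1
```

>>> servo_tool:
  moves: [80, 2, 0, -40, 0.5, 0, 3, 80, 2, 0, -45, 0.5, 0, 2, 80, 0, 0, -30, 0, 0, 0, 80, 0, 0, -4, 0, 0, 0]

```text
t: 11.25
ee_pos: [0.4778, -0.1858, 0.0377]
tool_rot: [-0.355, -3.118, 0.005]
contact_force: [-0.7, -0.0, 0.3]
grip_width: 0.934
```

Run:
```python
from h import *
plan(4,-201,42,71.5)
```

```text
t11.25 deck [ -93.4 -199.2] z37.7 toolY deck deg 71.7 F [-0.7  0. ] 0.3 tilt deg [-0.2 -0.2] q6 -0.14 g0.93
move [97.2  7.2  4.3] rz -0.2
```

>>> servo_tool:
  moves: [80, 8, 0, 1, 0, 0, 0, 80, 8, 0, 0, 0, 0, 0, 80, 8, 1, 0, 0, 0, 1, 80, 8, 1, 0, 0, 0, 2, 80, 8, 1, 0, 0, 0, 2.5, 80, 8, 1, 0, 0, 0, 2.5, 80, 8, 1, 0, 0, 0, 2.5, 80, 8, 1, 0, 0, 0, 2.5]

```text
t: 12.25
ee_pos: [0.5462, -0.1807, 0.0424]
tool_rot: [0.02, -3.139, 0.012]
contact_force: [-1.5, -1.3, -1.1]
grip_width: 0.935
```

Run:
```python
from h import *
plan(6,-201,42,90)
im=snap("top","t9");crop(im,310,140,130,100,6,"c12")
```

```text
t12.25 deck [ -24.9 -200.5] z42.4 toolY deck deg 85.4 F [-1.6 -1.2] -1.1 tilt deg [-0.2 -0.4] q6 -0.33 g0.94
move [30.8  2.3 -0.4] rz 4.6
```

View pics/c12.png

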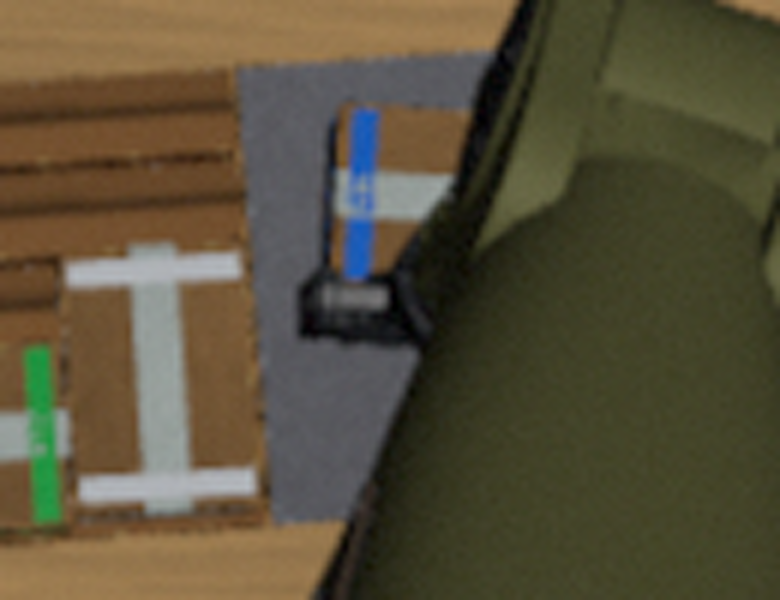

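>>> servo_tool:
  moves: [80, 8, 1, 0, 0, 0, 2, 80, 8, 1, 0, 0, 0, 1.5, 80, 8, 1, 0, 0, 0, 1, 80, 6, 0, 0, 0, 0, 0, 80, 2, 0, 0, 0, 0, 0]

```text
t: 12.92
ee_pos: [0.5802, -0.1775, 0.0427]
tool_rot: [0.153, -3.134, 0.013]
contact_force: [-5.7, -0.7, 3.5]
grip_width: 0.931
```

Run:
```python
from h import *
plan(8.5,-201,42,90)
im=snap("top","t10");crop(im,310,140,130,100,6,"c13")
```

```text
t12.93 deck [   9.3 -200.4] z42.7 toolY deck deg 90.3 F [-5.7 -0.1] 3.5 tilt deg [-0.2 -0.5] q6 -0.39 g0.93
move [-0.8 -0.7 -0.7] rz -0.3
```

View pics/c13.png

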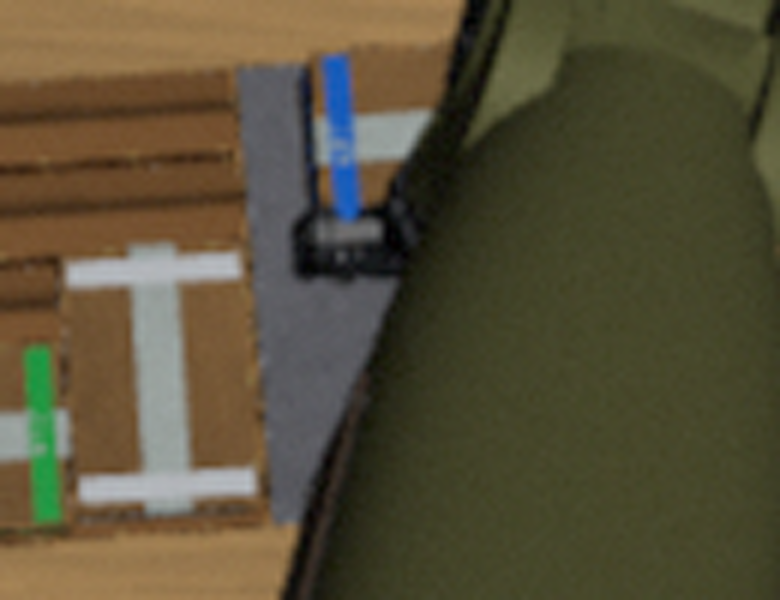

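>>> servo_tool:
  moves: [80, -8, -1, 0, 0, 0, 0, 80, -25, -3, 30, 0, 0, -3, 50, 0, -10, 50, 0, 0, -10, 50, 20, -30, 40, 0, 0, -10.5, 50, 25, -35, 0, 0, 0, -10.5, 50, 25, -20, 0, 0, 0, -10.5, 50, 15, -15, 0, 0, 0, -10.5, 50, 0, 0, 0, 0, 0, -10.5]

```text
t: 13.98
ee_pos: [0.6352, -0.2952, 0.1697]
tool_rot: [1.603, 2.693, -0.003]
contact_force: [-0.0, 0.4, -0.1]
grip_width: 0.589
```

Run:
```python
from h import *
plan(67,-309,45,0)
im=snap("top","t11");crop(im,310,140,130,100,6,"c14")
```

```text
t13.97 deck [  53.2 -322.7] z169.7 toolY deck deg 23.1 F [-0.   0.4] -0.1 tilt deg [ 0.3 -0.3] q6 0.64 g0.59
move [  12.5   15.  -124.7] rz -23.1
```

View pics/c14.png

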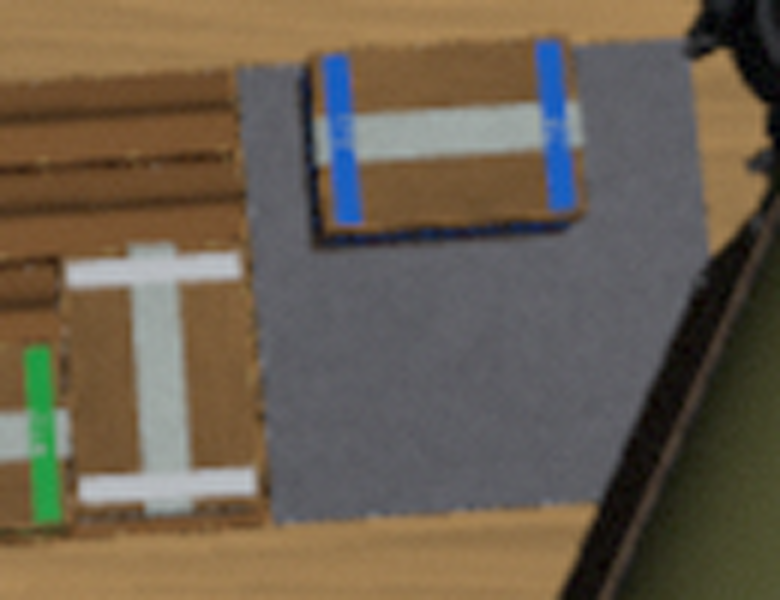

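Run:
```python
from h import *
box((342,139),(555,126),310)
```

```text
centre [  63.4 -208.6] sep(103) 101.8 dir deg 89.8
```

>>> servo_tool:
  moves: [50, 8, 5, -20, 0, 0, -10, 50, 5, 5, -40, 0, 0, -10, 50, 0, 3, -40, 0, 0, -3, 50, 0, 0, -25, 0, 0, 0]

```text
t: 14.52
ee_pos: [0.6508, -0.2824, 0.0462]
tool_rot: [2.11, 2.304, 0.001]
contact_force: [0.7, 0.2, -0.2]
grip_width: 0.584
```

Run:
```python
from h import *
plan(65,-290,40,0)
```

```text
t14.53 deck [  69.9 -311.4] z46.2 toolY deck deg -0.3 F [0.7 0.2] -0.2 tilt deg [ 0.8 -0.6] q6 1.08 g0.58
move [-6.9 20.9 -6.2] rz 0.3
```

>>> servo_tool:
  moves: [50, -2.5, 9, -3, 0, 0, 0.3, 50, -2.5, 9, -3, 0, 0, 0, 50, -1, 6, 0, 0, 0, 0, 50, 1.2, 7, 0, 0, 0, 0, 50, 1.2, 7, 0, 0, 0, 0, 50, 1.2, 7, 0, 0, 0, 0]

```text
t: 15.28
ee_pos: [0.6489, -0.2358, 0.0429]
tool_rot: [2.096, 2.311, 0.001]
contact_force: [-0.7, -2.6, -1.7]
grip_width: 0.587
```

Run:
```python
from h import *
plan(65,-121,40,0)
im=snap("top","t12");crop(im,310,140,130,100,6,"c15")
```

```text
t15.28 deck [  72.3 -264.9] z42.9 toolY deck deg 0.3 F [-0.9 -2.5] -1.7 tilt deg [ 1.  -0.8] q6 1.13 g0.59
move [-20.6 142.6  -2.9] rz -0.3
```

View pics/c15.png

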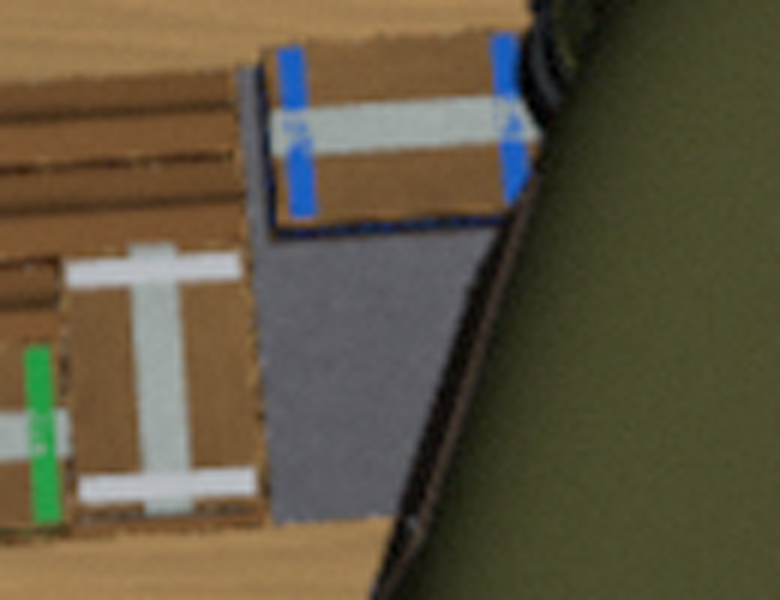

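Run:
```python
from h import *
box((296,131),(509,119),310)
```

```text
centre [  68.5 -187. ] sep(103) 101.8 dir deg 89.5
```

>>> servo_tool:
  moves: [50, -1.5, 14, 0, 0, 0, 0, 50, -1.5, 14, -1, 0, 0, 0, 50, -1.5, 14, 0, 0, 0, 0, 50, -1.5, 14, 0, 0, 0, 0, 50, -1.5, 14, 0, 0, 0, 0, 50, -1.5, 14, 0, 0, 0, 0, 50, -1.5, 14, 0, 0, 0, 0, 50, -1.5, 14, 0, 0, 0, 0]

```text
t: 16.32
ee_pos: [0.6372, -0.1168, 0.0427]
tool_rot: [2.094, 2.309, 0.002]
contact_force: [0.3, -4.1, -0.7]
grip_width: 0.589
```

Run:
```python
from h import *
plan(70,-121,40,0)
im=snap("top","t13");crop(im,250,140,130,100,6,"c16")
```

```text
t16.32 deck [  71.8 -145.3] z42.7 toolY deck deg 0.3 F [-0.1 -4.1] -0.7 tilt deg [ 1.1 -0.9] q6 1.30 g0.59
move [-4.  24.  -2.7] rz -0.3
```

View pics/c16.png

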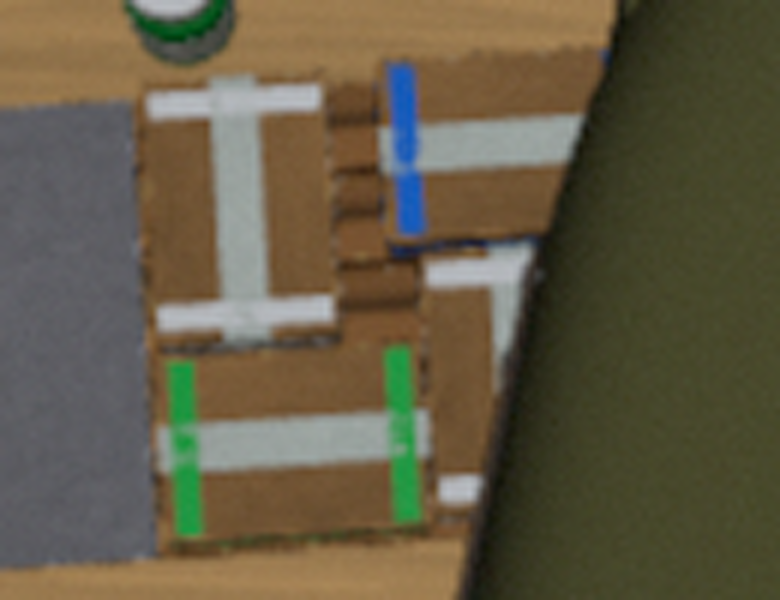

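>>> servo_tool:
  moves: [50, -1, 7, -1, 0, 0, 0, 50, -1, 7, 0, 0, 0, 0, 50, -1, 4, 0, 0, 0, 0, 50, 0, 1, 0, 0, 0, 0]

```text
t: 16.88
ee_pos: [0.6341, -0.095, 0.042]
tool_rot: [2.093, 2.311, 0.003]
contact_force: [-0.5, -3.9, 0.9]
grip_width: 0.587
```

Run:
```python
from h import *
plan(70,-121,40,0)
im=snap("top","t14");crop(im,250,140,130,100,6,"c17")
```

```text
t16.88 deck [  70.7 -123.3] z42.0 toolY deck deg 0.4 F [-0.8 -3.9] 0.9 tilt deg [ 1.1 -0.8] q6 1.33 g0.59
move [-0.9  2.3 -2. ] rz -0.4
```

View pics/c17.png

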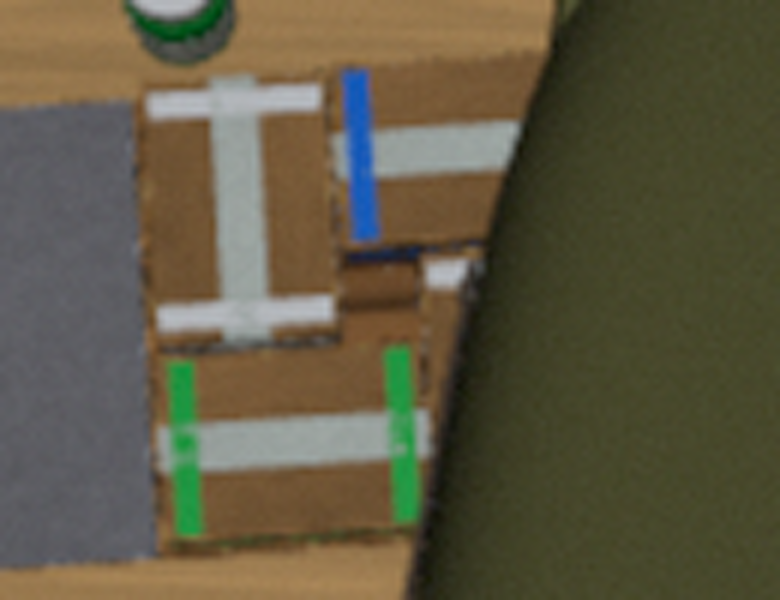

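>>> servo_tool:
  moves: [50, 0, 1, 0, 0, 0, 0, 50, 1, -12, 0, 0, 0, 0, 50, 1, -15, 15, 0, 0, 0, 50, 0, -20, 50, 0, 0, 0, 50, 0, -40, 40, 0, 0, 0, 50, 0, -50, 0, 0, 0, 0, 50, 0, -50, 0, 0, 0, 0, 50, 0, -40, 0, 0, 0, 0]

```text
t: 17.92
ee_pos: [0.6355, -0.3289, 0.1565]
tool_rot: [2.088, 2.314, 0.011]
contact_force: [-1.0, 0.1, 0.1]
grip_width: 0.587
```

Run:
```python
from h import *
st()
im=snap("top","t15");crop(im,250,140,130,100,6,"c18")
```

```text
t17.93 deck [  50.3 -356.3] z156.5 toolY deck deg 0.6 F [-0.9  0.2] 0.1 tilt deg [ 1.3 -0.7] q6 0.99 g0.59
```

View pics/c18.png

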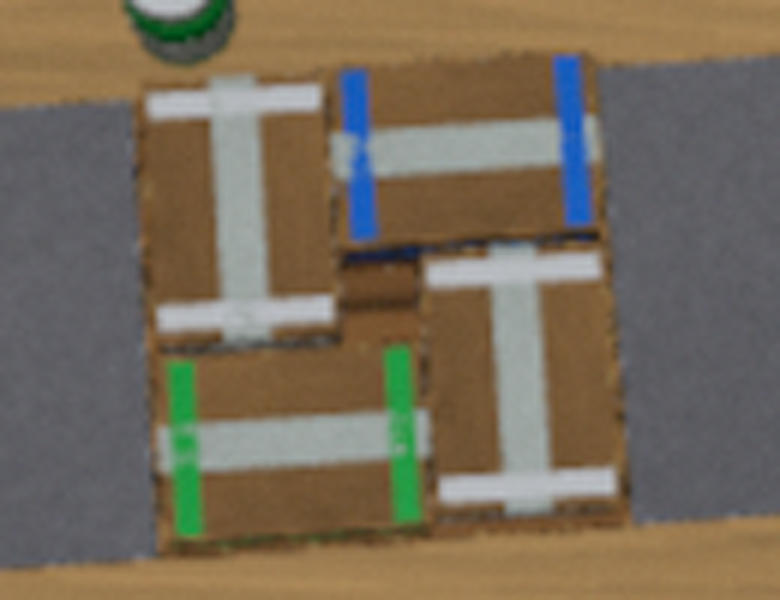

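Run:
```python
from h import *
for a,b in [((233,102),(245,313)),((512,269),(527,485)),((359,154),(574,140)),((185,449),(402,434))]: box(a,b,250)
```

```text
centre [45.2 63.9] sep(103) 101.6 dir deg -0.1
centre [-44.1 -62.9] sep(103) 102.4 dir deg -0.1
centre [ 67.  -45.7] sep(103) 102.4 dir deg 90.1
centre [-67.7  44.9] sep(103) 101.9 dir deg 90.2
```

>>> servo_tool:
  moves: [80, 10, 45, 20, 0, 0, 10.5, 80, 10, 50, 0, 0, 0, 10.5, 80, 10, 50, 0, 0, 0, 10.5, 80, 10, 50, 0, 0, 0, 10.5, 80, 10, 50, 0, 0, 0, 10.5, 80, 5, 30, 0, 0, 0, 10.5, 80, 0, 10, 0, 0, 0, 10.5, 80, 0, 5, 0, 0, 0, 10.5]

```text
t: 18.98
ee_pos: [0.6903, -0.0442, 0.1849]
tool_rot: [-0.034, 3.12, 0.044]
contact_force: [0.2, -1.1, 0.8]
grip_width: 0.944
```

Run:
```python
from h import *
plan(140,-46,45,90)
```

```text
t18.98 deck [131.3 -78. ] z184.9 toolY deck deg 85.9 F [ 0.1 -1.1] 0.8 tilt deg [1.2 1.6] q6 -0.10 g0.94
move [   5.7   32.6 -139.9] rz 4.1
```

>>> servo_tool:
  moves: [80, 5, 20, 0, -1, 1, 3, 80, 3, 10, -30, -0.5, 0, 1, 80, 0, 0, -50, 0, 0, 0, 80, 0, 0, -45, 0, 0, 0, 80, 0, 0, -10, 0, 0, 0]

```text
t: 19.6
ee_pos: [0.7012, -0.0154, 0.054]
tool_rot: [-0.148, 3.128, 0.007]
contact_force: [0.6, 0.8, 0.5]
grip_width: 0.936
```

Run:
```python
from h import *
plan(121,-46,45,90)
```

```text
t19.60 deck [144.9 -50.2] z54.0 toolY deck deg 90.1 F [0.7 0.7] 0.5 tilt deg [0.6 0.3] q6 -0.12 g0.94
move [-24.2   2.   -9. ] rz -0.1
```

>>> servo_tool:
  moves: [80, -7, 0, -4, 0, 0, 0, 80, -6, 0, -3, 0, 0, 0, 80, -4, 1, -2, 0, 0, 0, 80, -2, 1, 0, 0, 0, 0, 80, -1, 0, 0, 0, 0, 0]

```text
t: 20.23
ee_pos: [0.6835, -0.0142, 0.0511]
tool_rot: [-0.146, 3.12, 0.006]
contact_force: [0.2, 0.4, 0.8]
grip_width: 0.936
```

Run:
```python
from h import *
plan(121,-46,45,90)
```

```text
t20.23 deck [127.3 -47.4] z51.1 toolY deck deg 90.0 F [0.3 0.4] 0.8 tilt deg [1.  0.3] q6 -0.12 g0.94
move [-6.4  0.8 -6.1] rz -0.0
```

>>> servo_tool:
  moves: [80, -2, 0, -2, 0, 0.5, 0, 80, -2, 0, -2, 0, 0.3, 0, 80, -1, 0, 0, 0, 0, 0]

```text
t: 20.6
ee_pos: [0.679, -0.0141, 0.0474]
tool_rot: [-0.147, 3.133, 0.007]
contact_force: [1.3, -0.3, -0.7]
grip_width: 0.935
```

Run:
```python
from h import *
plan(121,-46,45,90)
```

```text
t20.60 deck [122.9 -46.9] z47.4 toolY deck deg 90.0 F [ 1.2 -0.4] -0.7 tilt deg [0.3 0.3] q6 -0.12 g0.93
move [-2.   0.7 -2.4] rz -0.0
```

>>> servo_tool:
  moves: [80, -1.5, 0, 0, 0, 0, 0, 80, -1, 0, 0, 0, 0, 0]

```text
t: 20.85
ee_pos: [0.6779, -0.0142, 0.0476]
tool_rot: [-0.147, 3.131, 0.007]
contact_force: [2.5, -0.2, -0.6]
grip_width: 0.938
```

Run:
```python
from h import *
plan(121,-46,45,90)
im=snap("top","t16");crop(im,250,140,130,100,6,"c19")
```

```text
t20.85 deck [121.8 -46.9] z47.6 toolY deck deg 90.0 F [ 2.5 -0.4] -0.6 tilt deg [0.4 0.3] q6 -0.12 g0.94
move [-0.9  0.9 -2.6] rz -0.0
```

View pics/c19.png

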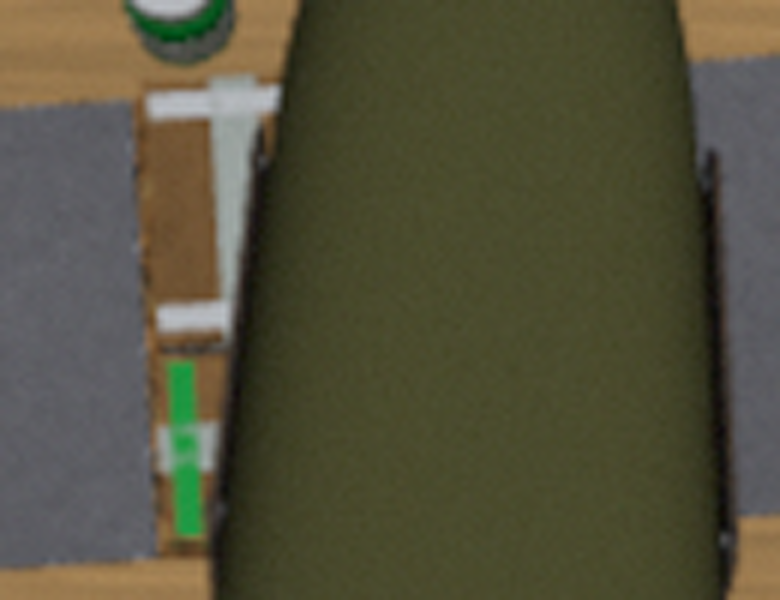

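>>> servo_tool:
  moves: [80, -2, 0, 0, 0, 0, 0, 80, -1.5, 0, 0, 0, 0, 0]

```text
t: 21.15
ee_pos: [0.6747, -0.0142, 0.0479]
tool_rot: [-0.146, 3.13, 0.007]
contact_force: [3.9, 0.8, -1.4]
grip_width: 0.934
```

Run:
```python
from h import *
plan(121,-46,45,90)
im=snap("side","s16");crop(im,235,130,200,150,4,"c20")
```

```text
t21.15 deck [118.6 -46.6] z47.9 toolY deck deg 90.0 F [4.  0.5] -1.4 tilt deg [0.5 0.3] q6 -0.12 g0.93
move [ 2.3  0.8 -2.9] rz -0.0
```

View pics/c20.png

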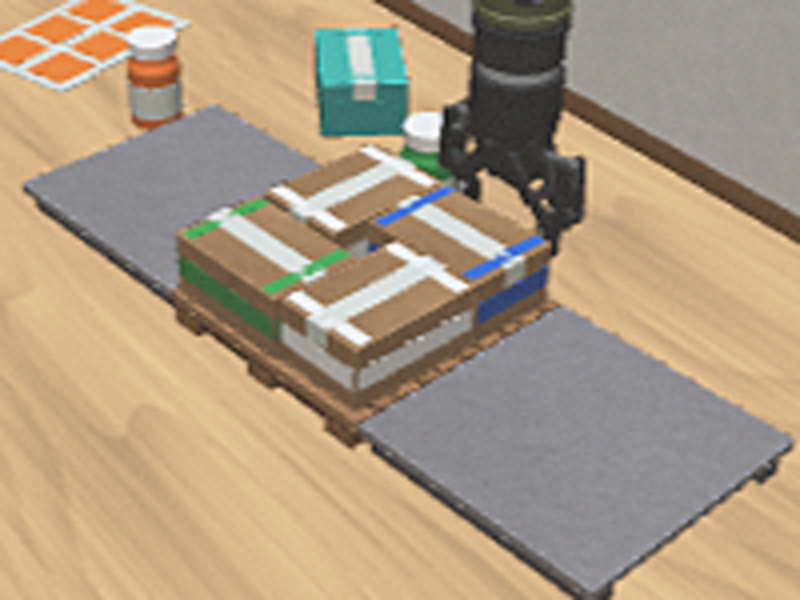

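>>> servo_tool:
  moves: [80, 10, 1, 0, 0, 0, 0, 80, 20, 2, 20, 0, 0, 0, 80, 0, 0, 55, 0, 0, 0, 80, 0, 0, 55, 0, 0, 0, 80, -40, 10, 10, 0, 0, 0, 80, -55, 10, 0, 0, 0, 0, 80, -55, 10, 0, 0, 0, 0, 80, -55, 10, 0, 0, 0, 0]

```text
t: 22.2
ee_pos: [0.496, 0.0299, 0.1893]
tool_rot: [-0.145, 3.138, 0.009]
contact_force: [-0.2, -0.2, 0.7]
grip_width: 0.932
```

Run:
```python
from h import *
plan(-145,45,180,90)
```

```text
t22.20 deck [-55.3  13.9] z189.3 toolY deck deg 90.0 F [-0.3 -0.2] 0.7 tilt deg [0.  0.3] q6 -0.04 g0.93
move [-92.2  22.6  -9.3] rz 0.0
```

>>> servo_tool:
  moves: [80, -45, 11, 0, 0, 0, 0, 80, -40, 11, 0, 0, 0, 0, 80, -5, 0, 0, 0, 0, 0]

```text
t: 22.58
ee_pos: [0.399, 0.0528, 0.1894]
tool_rot: [0.146, -3.134, -0.009]
contact_force: [0.3, 0.7, -0.1]
grip_width: 0.936
```

Run:
```python
from h import *
plan(-145,45,45,90)
im=snap("top","t17");crop(im,250,140,130,100,6,"c21")
```

```text
t22.57 deck [-149.7   45.7] z189.4 toolY deck deg 90.0 F [0.4 0.6] -0.1 tilt deg [-0.2  0.3] q6 0.03 g0.94
move [   4.8   -0.2 -144.4] rz -0.0
```

View pics/c21.png

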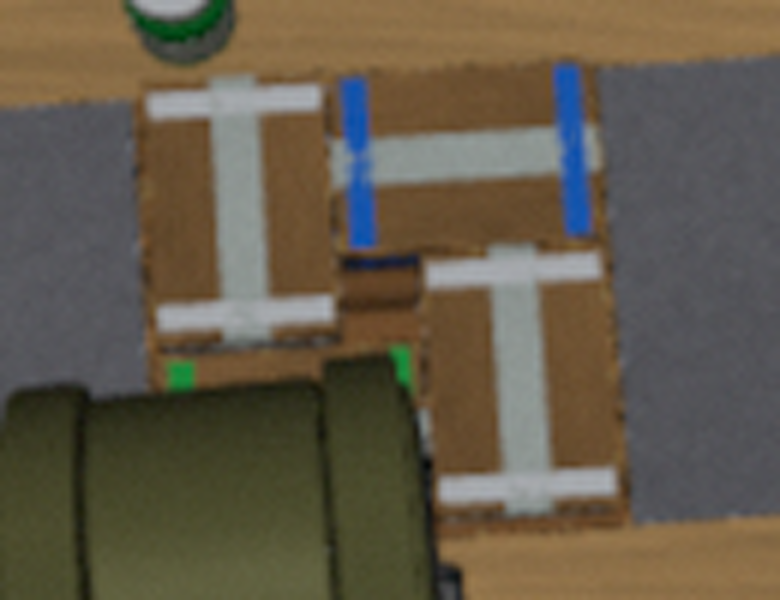

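>>> servo_tool:
  moves: [80, 2, 0, -40, 0, 0, 0, 80, 2, 0, -45, 0, 0, 0, 80, 0, 0, -40, 0, 0, 0, 80, 0, 0, -15, 0, 0, 0, 80, 6, 0, 0, 0, 0, 0, 80, 6, 0, 0, 0, 0, 0]

```text
t: 23.38
ee_pos: [0.4262, 0.052, 0.0478]
tool_rot: [-0.143, 3.134, 0.008]
contact_force: [-0.1, -0.0, 0.2]
grip_width: 0.939
```

Run:
```python
from h import *
box((357,162),(573,148),250)
plan(-119,45,45,90)
```

```text
centre [ 63.2 -44.7] sep(103) 102.9 dir deg 90.0
t23.38 deck [-122.7   42.4] z47.8 toolY deck deg 89.9 F [-0.1 -0. ] 0.2 tilt deg [0.3 0.3] q6 0.03 g0.94
move [ 3.4  2.9 -2.8] rz 0.1
```

>>> servo_tool:
  moves: [80, 2, 0, 0, 0, 0, 0, 80, 1.5, 0, 0, 0, 0, 0, 80, 1, 0, 0, 0, 0, 0]

```text
t: 23.75
ee_pos: [0.4314, 0.0519, 0.0487]
tool_rot: [-0.143, 3.134, 0.008]
contact_force: [-1.7, 0.0, -1.9]
grip_width: 0.937
```

Run:
```python
from h import *
plan(-119,45,45,90)
```

```text
t23.75 deck [-117.5   41.8] z48.7 toolY deck deg 89.9 F [-1.7  0.2] -1.9 tilt deg [0.2 0.3] q6 0.03 g0.94
move [-1.8  3.  -3.7] rz 0.1
```

>>> servo_tool:
  moves: [80, 1, 0, 0, 0, 0, 0]

```text
t: 23.88
ee_pos: [0.4321, 0.0519, 0.0488]
tool_rot: [-0.143, 3.135, 0.008]
contact_force: [-2.1, -0.2, -1.4]
grip_width: 0.937
```

>>> servo_tool:
  moves: [80, -10, -1, 0, 0, 0, 0, 80, -12, 0, 10, 0, 0, 0, 80, 0, 0, 50, 0, 0, 0, 80, 0, 0, 50, 0, 0, 0, 80, 0, 40, 20, 0, 0, 0, 80, 0, 60, 0, 0, 0, 0, 80, 0, 60, 0, 0, 0, 0, 80, 0, 60, 0, 0, 0, 0]

```text
t: 24.88
ee_pos: [0.4075, 0.2739, 0.191]
tool_rot: [-0.128, 3.122, 0.014]
contact_force: [1.3, 0.1, 0.7]
grip_width: 0.935
```

Run:
```python
from h import *
st()
im=snap("top","t18");crop(im,250,140,130,100,6,"c22")
```

```text
t24.88 deck [-120.7  265.1] z191.0 toolY deck deg 89.4 F [1.3 0. ] 0.7 tilt deg [1.  0.5] q6 0.51 g0.93
```

View pics/c22.png

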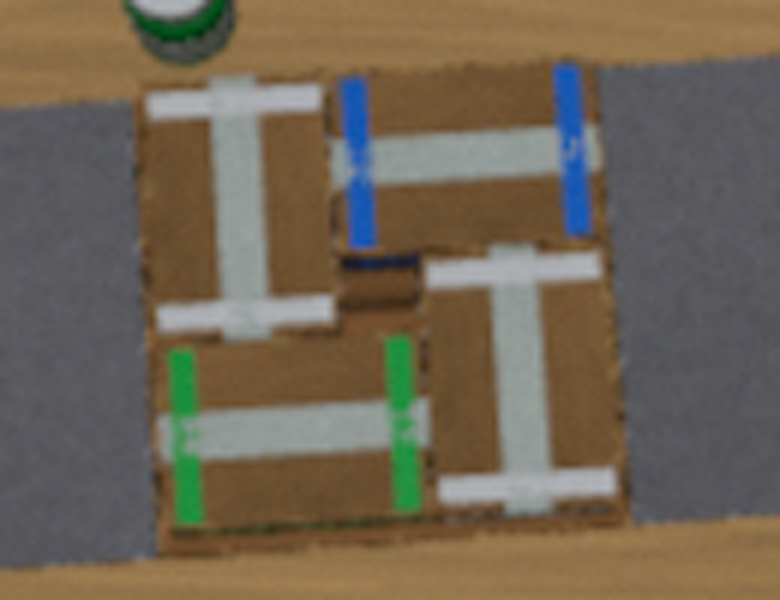

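View pics/t18.png

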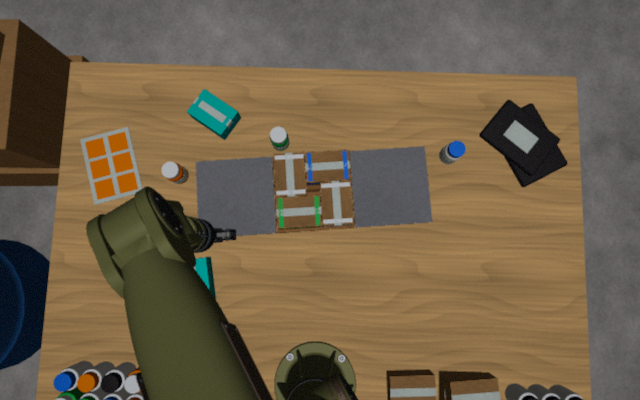

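Run:
```python
from h import *
for a,b in [((233,102),(245,313)),((512,269),(527,485)),((358,162),(573,149)),((185,437),(403,422))]: box(a,b,250)
```

```text
centre [45.2 63.9] sep(103) 101.6 dir deg -0.1
centre [-44.1 -62.9] sep(103) 102.4 dir deg -0.1
centre [ 63.  -44.9] sep(103) 102.4 dir deg 89.8
centre [-62.1  44.3] sep(103) 102.4 dir deg 90.2
```

>>> servo_tool:
  moves: [80, 0, 0, 0, 0, 0, 0, 80, 0, 0, 0, 0, 0, 0]

```text
t: 25.18
ee_pos: [0.4066, 0.2817, 0.1923]
tool_rot: [-0.141, 3.119, 0.024]
contact_force: [1.2, -0.1, -0.0]
grip_width: 0.939
```

All four are on their places within about 1 mm, the bottles are unmoved and the arm is clear.

```bash
python3 -c "
from plant import sign_off
print(sign_off())"
```

```text
the job is handed in; nothing more can be done
None
```

The pinwheel is finished and handed in at about 25 s of the 70 s allowed. I squared each carton with a two-finger push on its long side and slid it in from its end. The green one went to (-63, 44) and the blue one to (63, -44). I then nudged both sideways by 4–6 mm to close them up.

My last measurement was from the top camera. It reads to roughly 1–2 mm, because I picked the stripe positions by eye in the enlarged image.

| Carton | Centre in deck frame (mm) | Place (mm) | Off square |
|---|---|---|---|
| set_near | (-44.1, -62.9) | (-44, -63) | 0.1° |
| set_far | (45.2, 63.9) | (44, 63) | 0.1° |
| carton_blue | (63.0, -44.9) | (63, -44) | 0.2° |
| carton_green | (-62.1, 44.3) | (-63, 44) | 0.2° |

- **Limits:** all four are well inside the 7 mm and 4° limits. The contact forces I read at the end of each move were about 6 N or less.
- **Bystanders:** the bottles looked unmoved in the final picture, by eye rather than by measurement. The gripper was about 190 mm up and clear of everything.
- **One early disagreement:** my first fit of set_near's corners put it at x = -49 mm. That was a bad corner pick. Every later reading from its stripes gave -44 mm.

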